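# Bring the tube rotator's red clip to the top

### The job

Push the arms of the tube rotator's wheel round with a fingertip, one arm after another, either way, until the red arm points straight up with its clip ready for loading; then draw back, clear of everything. Push gently and pinch nothing: neither lift nor shift the rotator, and leave the tube rack, the bottle and the jar where they stand.

Things in the scene. Friction and masses are not known exactly. Their poses are not given: they have to be found in the camera images.
- rotator: tube rotator: bench machine standing loose on rubber feet, 3 kg; white base 190 mm (its x) by 170 mm (y), 30 mm high; origin at the centre of its underside. Grey motor housing 85 mm wide (y), 203 mm high, at its x = -90 to -15 mm; the upright wheel is on the +x side of it, in the plane x = 35 mm. x is the wheel's level axle, z is up.
- hub (a point): wheel centre on the axle, 165 mm above the bench, axes as the rotator's. No rim: grey hub disc 56 mm across, 18 mm thick, with five equal arms 72 deg apart, one red, four white. Each arm is a 10 x 10 mm bar ending in a U-shaped clip open outward, 24 mm wide across the arm, 18 mm along the axle, 106 to 128 mm from the axle: an arm at the top ends 293 mm above the bench. The gaps are free.
- red_clip (a point): the outer end of the red arm, 128 mm from the axle, in the middle of the mouth of its clip; its z axis points outward along the red arm, its x axis along the axle (rotator's x).
- wheel (a joint): wheel angle a (rad), right-handed about the rotator's x: the red arm points along (0, -sin a, cos a) in the rotator's frame, so 0 or any multiple of 2 pi is straight up, and as a grows the top moves to the rotator's -y. Turns past a full turn both ways (stops at +-12.6). Starts with the red arm over 90 deg from up. Balanced; hub friction 0.12 N m keeps it where it is left.
- rack_mid (a point): blue rack 55 x 100 x 45 mm with eight capped tubes fixed in it, 89 mm high in all, 0.35 kg, loose; point at its centre 45 mm above the bench. To be left alone.
- bottle_mid (a point): white bottle with a blue cap, 56 mm across, 130 mm high, loose; point at its centre 65 mm above the bench. To be left alone.
- jar_mid (a point): amber jar with a black cap, 60 mm across, 75 mm high, loose; point at its centre 37 mm above the bench. To be left alone.

How it is judged (in metres and radians):
At the end, for the whole second after the job is handed in: The red arm points straight up to within 0.10 rad (about 6 degrees) and the wheel is still; the rotator stands level within 20 mm of where it stood, and the rack, bottle and jar are within 20 mm of theirs (angle between red_clip's own z axis and vertical below 0.1 rad and velocity of joint wheel between -0.05 and 0.05 rad/s and angle between rotator's own z axis and vertical below 0.03 rad and distance of each of rotator, rack_mid, bottle_mid, jar_mid from where it was at the start of the episode below 0.02 m); the robot touches nothing.
It fails at once if the rotator is lifted, tipped or shoved more than 20 mm (distance of rotator from where it was at the start of the episode above 0.02 m or angle between rotator's own z axis and vertical above 0.1 rad).
It fails at once if the rack, the bottle or the jar is lifted or moved more than 20 mm (distance of any of rack_mid, bottle_mid, jar_mid from where it was at the start of the episode above 0.02 m).
It fails at once if the rotator or its wheel is pinched or pushed hard (more than 30 N from the fingers) (contact force between the fingers and rotator above 30 N).
It also fails if it takes over 56 s, if anything falls off the work surface, if the arm or the gripper's body presses on something with over 40 N, if the wrist force passes 120 N, or if a joint passes its speed limit or range.

### The arm

A 6-joint arm with a two-finger parallel gripper is mounted at the origin on the work surface. World frame = base frame: x ahead of the robot, y to its left, z up, the work surface at z = 0. Lengths are in mm, angles in rad, forces in N, time in s.
With the tool pointing down it reaches from about 350 to 975 mm from the base axis. Payload 7.1 kg.
Tool frame: the origin (TCP) lies at the very end of the fingers, on their centre line; the grasp point (between the pads) lies 19 mm behind it (ctrl.grasp_offset is the distance from the TCP to the grasp point, in mm); z points along the fingers, y is the line along which they close (so a half turn about z gives the same grasp; the last joint's range is limited). The gripper opens to 88 mm and grips with 3 to 60 N. Pads are 20 mm wide; open, the fingers measure 115 mm over their backs; the gripper's body (75 mm by 178 mm) begins 61 mm behind the grasp point.
Start: joints at [-0.019, 0.423, 1.63, -0, 1.089, -0.019], TCP at [624.984, 0.026, 193.075] pointing down, gripper open.
Joint ranges: [-3, 3], [-0.9, 2.11], [0.09, 2.58], [-1.31, 4.45], [0.11, 2.69], [-2.54, 2.54]. Speed limits (rad/s): [2.39, 2.39, 3.01, 3.14, 3.14, 3.14].

### API

Orientations are given as a rotation vector (axis times angle).
In Python, from workcell import ctrl, viewer, ticket, models gives the robot as it stands.
- The arm moves only by the tool play_rows, never from a script. Its arguments are lists of equal length, an entry for each row: "dp": the shift along the world's x, y, z in mm, a list of three; "yaw": the turn about the world's z in degrees. In form: {"dp": [[tx, ty, tz], ...], "yaw": [yaw, ...]}. A call has 1 to 8 rows; each row shifts and turns the commanded pose from where the row before left it; what a row does not reach is not made up. A row lasts 1/12 s, in which the tool goes at most 41.7 mm and 7.16 degrees, less where a joint would pass 70% of its speed; a pose out of reach is approached as far as the arm can. A call is refused whole if a number of a shift passes 41.7 or a number of a turn 7.16, either way. A call with a gripper value outside its range is refused whole. "gripper" is the closure, from 0 (fully open) to 1 (shut), set as the call begins (left out, the last holds). The fingers move at their own pace and stop on an object; the grip force is fixed at half the most. Time passes only in rows, so rows that do not move let the fingers close. It gives the time, the measured TCP pose, the force, the opening and the grip force at its end, in the units of the state.
- ctrl.get_obs(): the state, without advancing time (a new reading comes with each control period).
- viewer.get_image(name): name is "scene" or "side" or "wrist"; returns a dict with "pixels" (400x640x3 uint8, red, green, blue), "range_z" (400x640 float32, mm along the optical axis (not along the pixel's ray), 0 where there is no reading), "fx", "fy", "cx", "cy" (pixels), "T" (4x4, takes a point from camera to world coordinates); the wrist camera has in their place "hand_eye" (4x4, takes a point from camera to tool coordinates, whose origin is the TCP and whose axes are the flange's). Camera axes: x right, y up, looking along -z (the intrinsics and any distortion apply to the point x, -y, -z); pixel columns grow to the right and rows downward; lengths in mm; the calibration is good to about 2 mm. A picture is of the moment at which its call begins: read the wrist's pose just before it.
- ticket.close_job(): hands the job in; it is judged then, once.
Trained networks look in a picture, given as the dict that the camera call returned (one of the last four; its "shot" number tells which), for a name from the list of things; names that differ only in an ending like _2 or _b are one class to them, and where a whole thing is asked for, a point or a joint stands for the part that bears it (a point fixed in the world has none). Each returns a list of dicts, best first, with "conf" (0 to 1); they miss things now and then, are a little off and sometimes report something else, mostly with a low value. They report only what shows in the picture. A call takes as long as a camera call.
- models.look_for(picture, name): "bbox" ([centre column, centre row, width, height] in pixels, round what is visible of it).
- models.landmark_of(picture, name): "location" ([column, row] in pixels: a listed point, or the origin of a listed thing).
The state is a dict: "t": time; "qpos": joint angles; "qvel": joint speeds; "joint_torque": joint torques, N m; "ee_pos": TCP position; "orientation": TCP orientation; "ft_force": force on the tool from outside, world axes, zero at the start; "moment": the same for the moment, N m; "width": finger opening in mm; "grasp_force": force on a finger pad.
Only numpy, scipy, OpenCV 4.12 (cv2) and the standard library are available. Lean on these libraries where they do the work, as an engineer would, in place of code of your own. Each camera call takes 0.05 s, during which the arm holds its last target. There are 200 camera calls.

## Working session

There is one attempt and no reset: what is moved stays moved. The work goes in short steps, Python scripts to look and compute and a tool call to move; the robot and the scene stay as the last step left them, time stands still between calls to the robot, and variables do not carry over. Pictures are saved under pics/ and viewed, at most 10 in all, crops included, and the job is handed in when it is done.

Besides the shell and the picture viewer there is one more tool, called after "Request:" by a JSON object that holds its "name" and its "arguments". play_rows: Moves the arm, as the interface text tells. Its arguments: {"type":"object","properties":{"dp":{"type":"array"},"yaw":{"type":"array"},"gripper":{"type":"number"}},"required":["dp","yaw"]}

```bash
mkdir -p pics
cat > h.py <<'E'
import numpy as np, cv2
from workcell import ctrl, viewer, ticket, models
def world(p,uv,z=None):
    u,v=uv; 
    if z is None:
        z=p["range_z"][int(round(v)),int(round(u))]
    c=np.array([(u-p["cx"])/p["fx"]*z,-(v-p["cy"])/p["fy"]*z,-z,1])
    return (p["T"]@c)[:3]
def cloud(p):
    v,u=np.mgrid[0:400,0:640]; z=p["range_z"]
    c=np.stack([(u-p["cx"])/p["fx"]*z,-(v-p["cy"])/p["fy"]*z,-z,np.ones_like(z)],-1)
    return (c@p["T"].T)[...,:3]
def save(p,n): cv2.imwrite(f"pics/{n}.png",p["pixels"][...,::-1])
E
python3 - <<'E'
from h import *
np.set_printoptions(precision=1,suppress=True)
for n in("scene","side"):
    p=viewer.get_image(n); save(p,n); print(n,{k:p[k] for k in p if k not in("pixels","range_z")})
    for o in("rotator","hub","red_clip","rack_mid","bottle_mid","jar_mid"):
        for d in models.landmark_of(p,o)[:2]:
            print(o,round(d["conf"],2),np.array(d["location"]),world(p,d["location"]))
E
```

```text
scene {'fx': 415.6121376581099, 'fy': 415.6121376581099, 'cx': 314.2628102426013, 'cy': 203.66541301811642, 'T': array([[   0.6,   -0.6,    0.5, 1167.8],
       [   0.8,    0.5,   -0.4, -385.8],
       [  -0. ,    0.7,    0.7,  964.9],
       [   0. ,    0. ,    0. ,    1. ]]), 'shot': 1}
rotator 0.83 [297.2 236.8] [543.6   8.6  28.4]
hub 0.72 [315.  208.7] [529.4  84.6  83.9]
hub 0.69 [308.2 202.9] [571.7  32.  179.3]
red_clip 0.67 [313.9 210.1] [522.6  85.5  71.3]
rack_mid 0.61 [322.9 173.6] [646.4  21.9 343.5]
jar_mid 0.87 [364.  223.2] [644.5 169.9  64.9]
side {'fx': 466.10867887527536, 'fy': 466.10867887527536, 'cx': 321.889807453738, 'cy': 201.95719723176913, 'T': array([[ -1. ,   0.1,  -0.1, 456.8],
       [ -0.1,  -0.5,   0.8, 976.5],
       [ -0. ,   0.8,   0.5, 805.7],
       [  0. ,   0. ,   0. ,   1. ]]), 'shot': 2}
rotator 0.75 [346.9 269. ] [519.2 111.7  71.7]
hub 0.83 [340.9 224.2] [537.5  75.7 176.9]
red_clip 0.58 [348.9 273.5] [516.3  79.7  30.4]
rack_mid 0.76 [397.5 313.3] [399.3 237.   63.9]
bottle_mid 0.55 [321.  205.6] [ 615.1 -145.3   83.8]
jar_mid 0.97 [296.9 301.6] [623.6 218.   56.3]
```

View pics/scene.png

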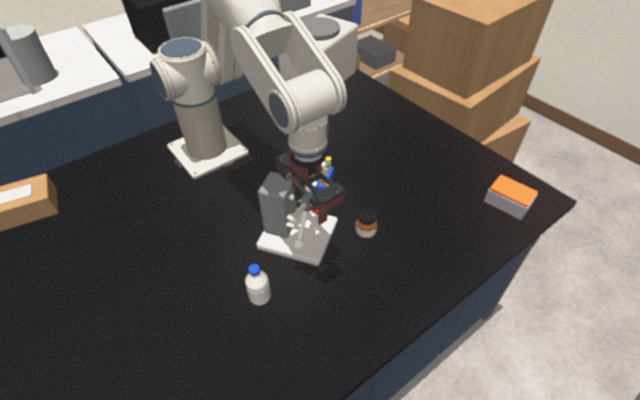

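View pics/side.png

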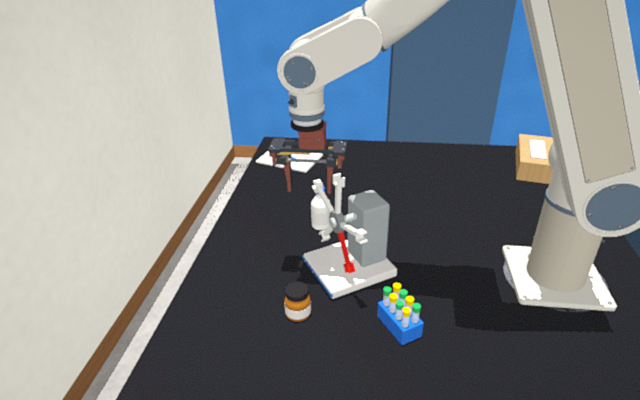

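Side view: the rotator (base around 350,265) has its wheel at the world +x side. The red arm hangs down with its clip at (349,268). The jar is at (297,303), the rack at (400,313), and the bottle behind at (320,212). The scene view shows the bottle at (258,285).

Run:
```python
from h import *
np.set_printoptions(precision=1,suppress=True)
for n in("scene","side"):
    p=viewer.get_image(n); W=cloud(p); px=p["pixels"].astype(int); hs=cv2.cvtColor(p["pixels"],cv2.COLOR_RGB2HSV)
    roi=(abs(W[...,0]-510)<160)&(abs(W[...,1]-60)<160)&(p["range_z"]>0)
    m=roi&(abs(W[...,2]-30)<5)&(hs[...,1]<60)&(hs[...,2]>110)
    P=W[m][:,:2].astype(np.float32); r=cv2.minAreaRect(P); print(n,"base",m.sum(),r)
    m=roi&(abs(W[...,2]-203)<5)
    P=W[m][:,:2].astype(np.float32); 
    if len(P)>5: print("housing top",m.sum(),cv2.minAreaRect(P))
    big=(abs(W[...,0]-500)<300)&(abs(W[...,1]-50)<350)
    red=big&((hs[...,0]<6)|(hs[...,0]>174))&(hs[...,1]>190)&(hs[...,2]>90)&(W[...,2]>25)&(W[...,2]<165)
    Q=W[red]; print("red",len(Q), Q[np.argsort(Q[:,2])][::max(1,len(Q)//10)])
    blue=big&(abs(hs[...,0].astype(int)-115)<12)&(hs[...,1]>150)&(W[...,2]>10)
    num,l,st,c=cv2.connectedComponentsWithStats(blue.astype(np.uint8))
    for i in range(1,num):
        if st[i,4]>8:
            Q=W[l==i]; print("blue",st[i,4],c[i],Q.min(0),Q.max(0),np.median(Q,0))
    # wheel-plane points
    w=roi&(W[...,2]>45)&(W[...,2]<300)
    np.save(n+"_w.npy",np.c_[W[w],hs[w]])
    for o in("bottle_mid","rack_mid","jar_mid"):
        d=models.look_for(p,o)[:1]; print(o,[(x["conf"],np.array(x["bbox"]),world(p,x["bbox"][:2])) for x in d])
```

```text
scene base 1854 ((573.557373046875, 55.348663330078125), (303.9898376464844, 173.4748992919922), 32.83991241455078)
housing top 617 ((505.974609375, 12.024856567382812), (131.66436767578125, 245.5841522216797), 33.270362854003906)
red 0 []
blue 40 [330.4 172.5] [385.5  20.1  21.1] [663.  265.2 346.8] [404.  242.8  42.7]
blue 23 [320.  186.3] [419.  171.3  32.3] [444.5 184.1  46.3] [432.3 177.1  41.9]
blue 92 [253.9 268.7] [ 610.3 -184.   119.1] [ 637.4 -158.9  132.9] [ 625.7 -172.6  129.3]
bottle_mid [(0.83, array([259.6, 283.5,  21.8,  41.3]), array([ 645.3, -173.9,   89.8]))]
rack_mid [(0.58, array([325.1, 173.2,  14.9,  30.9]), array([420.6, 207.2,  70.9]))]
jar_mid [(0.92, array([365.3, 223.2,  24.8,  32. ]), array([644.3, 175.5,  60.5]))]
side base 2147 ((572.5826416015625, 69.30268859863281), (308.70391845703125, 185.9441375732422), 39.07817459106445)
housing top 675 ((504.9062805175781, 12.742156982421875), (133.1529083251953, 248.78689575195312), 33.57694625854492)
red 181 [[519.9  98.   53.8]
 [509.4 109.8  67.9]
 [527.4  98.   72.1]
 [516.4 114.1  77.2]
 [518.1  93.   81.3]
 [521.   89.3  90.6]
 [531.4  82.3 102.7]
 [531.8  78.4 111.9]
 [537.3  72.3 125. ]
 [532.9  68.  134.2]
 [540.6  63.6 142.4]]
blue 11 [308.8 266.4] [612.8  30.5  11.6] [633.6  63.1  19.1] [623.8  43.1  14.8]
blue 34 [322.4 284.8] [554.1  72.   12.2] [606.4 147.6  20.2] [579.2 113.2  16.5]
blue 680 [398.8 324.4] [344.1 181.   10. ] [442.8 268.9  55.8] [395.6 243.6  33.2]
bottle_mid [(0.93, array([320.2, 212.2,  18.6,  37. ]), array([ 617. , -139.5,   64.7]))]
rack_mid [(0.69, array([398.8, 313.1,  45.7,  56.1]), array([396.5, 236.7,  64.5]))]
jar_mid [(0.82, array([297.6, 301.5,  27.5,  43. ]), array([622.2, 217.3,  56.1]))]
```

Run:
```python
from h import *
np.set_printoptions(precision=1,suppress=True)
def big(m):
    num,l,st,c=cv2.connectedComponentsWithStats(m.astype(np.uint8)); i=1+np.argmax(st[1:,4]); return l==i
p=viewer.get_image("side"); W=cloud(p); hs=cv2.cvtColor(p["pixels"],cv2.COLOR_RGB2HSV)
v,u=np.mgrid[0:400,0:640]
box=(u>295)&(u<400)&(v>170)&(v<300)
for z,val in((30,150),(203,0)):
    m=big(box&(abs(W[...,2]-z)<6)&(hs[...,1]<60)&(hs[...,2]>val)); P=W[m][:,:2].astype(np.float32)
    r=cv2.minAreaRect(P); print(z,m.sum(),r,cv2.boxPoints(r).round().tolist(),np.median(W[m],0),u[m].min(),u[m].max(),v[m].min(),v[m].max())
p2=cv2.resize(p["pixels"][160:310,280:420],None,fx=4,fy=4,interpolation=cv2.INTER_CUBIC)
cv2.imwrite("pics/sidecrop.png",p2[...,::-1])
q=viewer.get_image("scene")
cv2.imwrite("pics/scenecrop.png",cv2.resize(q["pixels"][140:270,240:380],None,fx=4,fy=4,interpolation=cv2.INTER_CUBIC)[...,::-1])
```

```text
30 2107 ((521.714599609375, 29.378189086914062), (189.7374267578125, 172.21319580078125), 33.96123123168945) [[395.0, 48.0], [491.0, -95.0], [649.0, 11.0], [552.0, 154.0]] [545.1  57.7  30.4] 304 396 242 292
203 560 ((477.5829772949219, -0.27402496337890625), (75.5268325805664, 87.64811706542969), 34.690673828125) [[422.0, 14.0], [471.0, -58.0], [534.0, -15.0], [484.0, 57.0]] [478.3   5.3 202.7] 348 388 190 212
```

View pics/sidecrop.png

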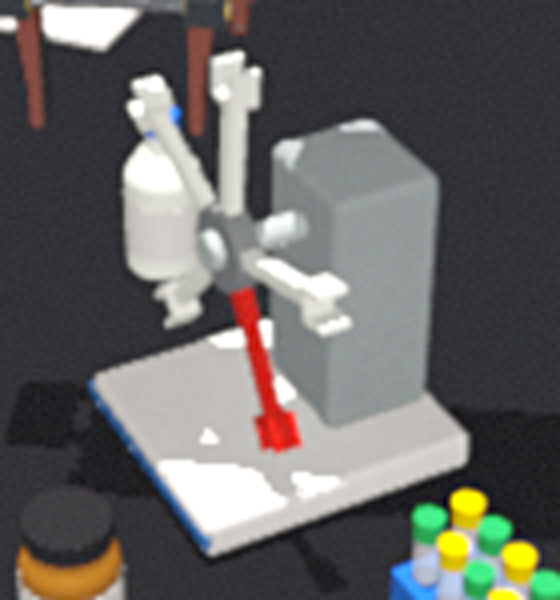

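View pics/scenecrop.png

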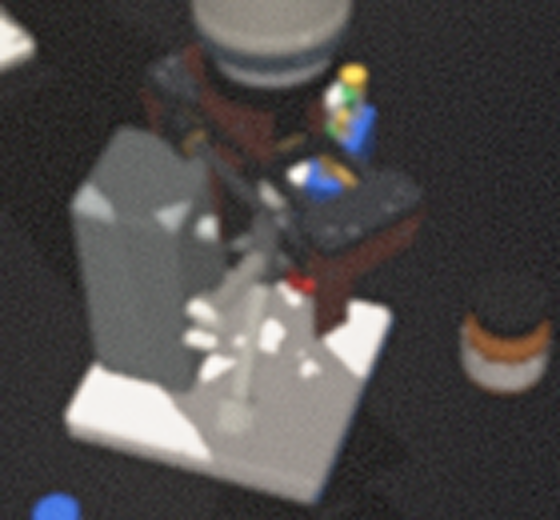

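Side crop: the red arm points down toward rotator +y, with its clip at (278,430). White arms point nearly up (clip 235,85), to +y (325,305), to -y (150,100) and low to -y (180,300). The scene crop confirms that the gripper is clear. The base rectangle fits at 190x172 mm, yaw 34°, centre (522,29).

```bash
cat >> h.py <<'E'
C=np.array([522.,29,0]);th=np.radians(34.2)
X=np.array([np.cos(th),np.sin(th),0]);Y=np.array([-X[1],X[0],0])
H=C+35*X+[0,0,165]
def plane(p,u,v,off=0):
    d=np.stack([(u-p["cx"])/p["fx"],-(v-p["cy"])/p["fy"],-np.ones_like(u,float)],-1)@p["T"][:3,:3].T
    o=p["T"][:3,3]; s=((H+off*X-o)@X)/(d@X); Q=o+s[:,None]*d-H
    return np.c_[Q@Y,Q[:,2]]
def red(p):
    hs=cv2.cvtColor(p["pixels"],cv2.COLOR_RGB2HSV)
    m=((hs[...,0]<6)|(hs[...,0]>174))&(hs[...,1]>200)&(hs[...,2]>110)
    v,u=np.nonzero(m); q=plane(p,u.astype(float),v.astype(float),3); r=np.hypot(*q.T)
    k=(r<145)&(r>20); q=q[k]; c=q.mean(0); d=np.linalg.svd(q-c)[2][0]; d*=np.sign(d@c)
    off=c[0]*d[1]-c[1]*d[0]
    return len(q),"line a",np.degrees(np.arctan2(-d[0],d[1])),"mean a",np.degrees(np.arctan2(-c[0],c[1])),"offset",off,"rmax",r[k].max()
E
python3 - <<'E'
from h import *
p=viewer.get_image("side"); print(red(p)); print(H,X,Y)
q=np.array([[235,85],[325,300],[150,95],[180,300],[230,245],[278,430]])/4+[280,160]
w=plane(p,q[:,0],q[:,1]); print(np.c_[w,np.hypot(*w.T),np.degrees(np.arctan2(-w[:,0],w[:,1]))].round(1))
o=ctrl.get_obs(); print(o); from scipy.spatial.transform import Rotation as R
print(R.from_rotvec(o["orientation"]).as_matrix().round(2))
s=0
for a in range(0,81,8):
    A=np.radians(a); t=-114*np.sin(A)+12*np.cos(A)+10; print(a,(H+t*Y+[0,0,114*np.cos(A)+12*np.sin(A)]).round())
E
```

```text
(165, 'line a', np.float64(-149.1045501726814), 'mean a', np.float64(-140.58150314257074), 'offset', np.float64(-12.394284886321707), 'rmax', np.float64(125.88810899708837))
[550.9478201   48.67291822 165.        ] [0.82708057 0.56208338 0.        ] [-0.56208338  0.82708057  0.        ]
[[  11.6  118.   118.5   -5.6]
 [ 114.9   33.6  119.7  -73.7]
 [ -99.8   55.3  114.2   61. ]
 [ -62.6  -80.5  102.   142.1]
 [   5.7    4.4    7.2  -52.6]
 [  66.6  -94.7  115.8 -144.9]]
{'t': 1.25, 'qpos': array([-1.89718567e-02,  4.23104514e-01,  1.62989189e+00,  3.99121440e-07,
        1.08863193e+00, -1.89724473e-02]), 'qvel': array([-3.65824585e-05, -2.31305029e-04, -8.27214623e-04,  4.82271780e-04,
       -9.51537806e-04,  2.52640821e-04]), 'joint_torque': array([ 1.94839583e-05, -5.44584417e+01, -2.74044424e+01,  6.43827743e-02,
        1.70154538e-02, -8.22213423e-06]), 'ee_pos': array([6.24977346e+02, 4.38584732e-02, 1.93075433e+02]), 'orientation': array([-2.22142267e+00, -2.22142357e+00,  3.84674659e-05]), 'ft_force': array([-0.06967969,  0.08699744, -0.07562787]), 'moment': array([ 0.04028807, -0.00076113, -0.07543996]), 'grasp_force': 0.0, 'width': 87.97592372285884}
[[-0.  1. -0.]
 [ 1.  0.  0.]
 [ 0. -0. -1.]]
0 [539.  67. 279.]
8 [548.  54. 280.]
16 [557.  40. 278.]
24 [565.  28. 274.]
32 [574.  15. 268.]
40 [581.   4. 260.]
48 [588.  -6. 250.]
56 [595. -16. 239.]
64 [600. -23. 226.]
72 [604. -30. 212.]
80 [607. -34. 197.]
```

Request:
{"name": "play_rows", "arguments": {"dp": [[0,0,20],[0,0,30],[0,0,30],[0,0,30],[0,0,30],[0,0,20],[0,0,10],[0,0,0]], "yaw": [0,0,0,0,0,0,0,0], "gripper": 1}}

```text
t: 1.92
ee_pos: [626.1, -0.0, 365.7]
orientation: [2.219, 2.219, 0.005]
ft_force: [0.6, -0.5, 0.0]
width: 38.0
grasp_force: 0.0
```

Request:
{"name": "play_rows", "arguments": {"dp": [[-10,8,0],[-14,12,0],[-14,12,0],[-14,12,0],[-14,12,0],[-14,12,0],[-12,10,0],[-10,10,0]], "yaw": [4,5,5,5,5,5,5,0]}}

```text
t: 2.58
ee_pos: [521.2, 88.4, 361.0]
orientation: [-1.469, -2.774, 0.003]
ft_force: [0.6, 1.1, -0.1]
width: 0.4
grasp_force: 0.0
```

Request:
{"name": "play_rows", "arguments": {"dp": [[0,0,-10],[0,0,-20],[0,0,-20],[0,0,-15],[0,0,-10],[0,0,-9],[0,0,0]], "yaw": [0,0,0,0,0,0,0]}}

```text
t: 3.17
ee_pos: [522.1, 87.7, 276.7]
orientation: [-1.475, -2.77, 0.003]
ft_force: [0.5, 0.5, -0.4]
width: 0.4
grasp_force: 0.0
```

Run:
```python
from h import *
p=viewer.get_image("side")
cv2.imwrite("pics/c2.png",cv2.resize(p["pixels"][120:310,260:420],None,fx=3,fy=3,interpolation=cv2.INTER_CUBIC)[...,::-1])
o=ctrl.get_obs();print(o["t"],o["ee_pos"],o["ft_force"],o["width"])
```

```text
3.2167 [522.69369822  87.78000837 277.99313812] [-8.13526504e-01  2.68681646e-01  6.82262427e-05] 0.6737412349289431
```

View pics/c2.png

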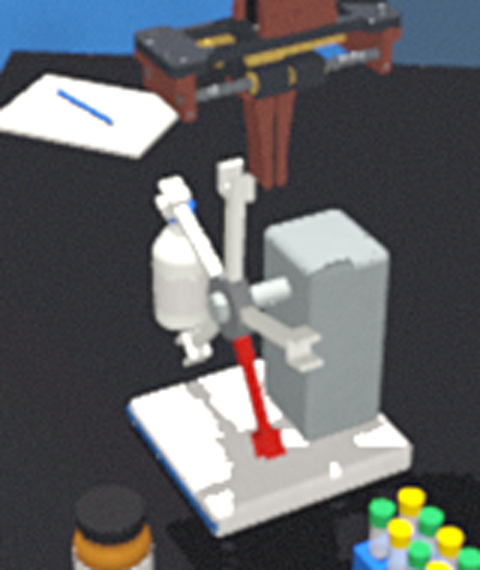

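```bash
cat >> h.py <<'E'
def proj(p,w):
    c=np.linalg.inv(p["T"])@np.r_[w,1]; return np.array([p["cx"]+p["fx"]*c[0]/-c[2],p["cy"]-p["fy"]*c[1]/-c[2]])
E
python3 - <<'E'
from h import *
p=viewer.get_image("side");o=ctrl.get_obs()
f=lambda w:((proj(p,w)-[260,120])*3).round()
print("tip",f(o["ee_pos"]),"local",(o["ee_pos"]-H)@np.c_[X,Y])
print("hub",f(H),f(H+9*X),"topclip -4.6",f(H+117*(Y*np.sin(.08)+[0,0,np.cos(.08)])),"redtip",f(H+117*(Y*np.sin(np.radians(148.6))+[0,0,np.cos(np.radians(148.6))])))
h=np.array([[232,302]])/3+[260,120]; print(plane(p,h[:,0],h[:,1],9))
E
```

```text
tip [261. 210.] local [-0.8805187  48.00524496]
hub [229. 305.] [219. 308.] topclip -4.6 [235. 184.] redtip [265. 443.]
[[21.42734593 18.46351464]]
```

Run:
```python
from h import *
np.set_printoptions(precision=0,suppress=True,linewidth=200)
p=viewer.get_image("side");W=cloud(p)
for v in range(176,196,2): print(v,[tuple(((W[v,u]-H)@np.c_[X,Y,[0,0,1]]).round().astype(int)) for u in range(340,356,3)],p["pixels"][v,349])
```

```text
176 [(np.int64(-259), np.int64(-452), np.int64(-162)), (np.int64(6), np.int64(42), np.int64(148)), (np.int64(8), np.int64(59), np.int64(156)), (np.int64(0), np.int64(58), np.int64(154)), (np.int64(-5), np.int64(61), np.int64(154)), (np.int64(-309), np.int64(-432), np.int64(-165))] [129  71  60]
178 [(np.int64(-2), np.int64(13), np.int64(126)), (np.int64(-9), np.int64(15), np.int64(126)), (np.int64(9), np.int64(60), np.int64(152)), (np.int64(2), np.int64(61), np.int64(151)), (np.int64(-7), np.int64(58), np.int64(147)), (np.int64(-299), np.int64(-415), np.int64(-162))] [132  77  67]
180 [(np.int64(-2), np.int64(15), np.int64(122)), (np.int64(-8), np.int64(16), np.int64(121)), (np.int64(6), np.int64(56), np.int64(145)), (np.int64(2), np.int64(62), np.int64(147)), (np.int64(-6), np.int64(61), np.int64(144)), (np.int64(-291), np.int64(-400), np.int64(-161))] [131  74  63]
182 [(np.int64(0), np.int64(18), np.int64(119)), (np.int64(-10), np.int64(14), np.int64(115)), (np.int64(-260), np.int64(-409), np.int64(-165)), (np.int64(-266), np.int64(-399), np.int64(-161)), (np.int64(-279), np.int64
[... 1233 characters left out ...]
4(-352), np.int64(-165)), (np.int64(-260), np.int64(-347), np.int64(-165))] [52 53 55]
192 [(np.int64(-5), np.int64(8), np.int64(86)), (np.int64(-217), np.int64(-354), np.int64(-165)), (np.int64(-227), np.int64(-351), np.int64(-166)), (np.int64(-233), np.int64(-342), np.int64(-163)), (np.int64(-243), np.int64(-339), np.int64(-164)), (np.int64(-250), np.int64(-331), np.int64(-162))] [46 48 54]
194 [(np.int64(-5), np.int64(8), np.int64(81)), (np.int64(-212), np.int64(-346), np.int64(-166)), (np.int64(-221), np.int64(-341), np.int64(-167)), (np.int64(-228), np.int64(-333), np.int64(-164)), (np.int64(-237), np.int64(-328), np.int64(-164)), (np.int64(-74), np.int64(-38), np.int64(37))] [49 50 51]
```

Request:
{"name": "play_rows", "arguments": {"dp": [[0,0,-10],[0,0,-15],[0,0,0],[3,-5,0],[4,-5,0],[4,-5,0],[4,-5,0],[4,-5,0]], "yaw": [0,0,0,0,0,0,0,0]}}

```text
t: 3.98
ee_pos: [542.8, 62.5, 254.7]
orientation: [1.475, 2.773, 0.001]
ft_force: [-1.2, 0.7, 1.5]
width: 0.4
grasp_force: 0.6
```

Request:
{"name": "play_rows", "arguments": {"dp": [[3,-5,0],[3,-5,0],[4,-5,0],[3,-5,0],[3,-5,0],[4,-5,0],[3,-5,0],[0,0,0]], "yaw": [0,0,0,0,0,0,0,0]}}

```text
t: 4.65
ee_pos: [565.7, 27.0, 254.1]
orientation: [1.476, 2.773, -0.0]
ft_force: [-0.7, -0.8, 0.1]
width: 0.4
grasp_force: 0.0
```

Run:
```python
from h import *
p=viewer.get_image("side");o=ctrl.get_obs()
cv2.imwrite("pics/c3.png",cv2.resize(p["pixels"][120:310,260:420],None,fx=3,fy=3,interpolation=cv2.INTER_CUBIC)[...,::-1])
print(red(p),"local",(o["ee_pos"]-H)@np.c_[X,Y,[0,0,1]])
```

```text
(189, 'line a', np.float64(-123.1183902153441), 'mean a', np.float64(-116.34677575844434), 'offset', np.float64(-10.237628736257292), 'rmax', np.float64(130.65671252575612)) local [ 3.06725514e-03 -2.57174406e+01  8.90679252e+01]
```

View pics/c3.png

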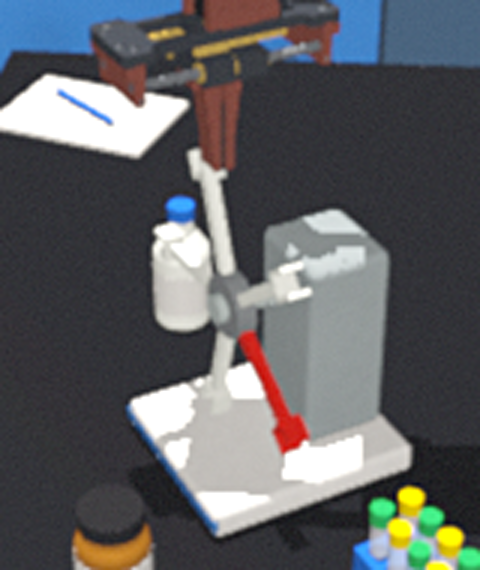

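Request:
{"name": "play_rows", "arguments": {"dp": [[4,-6,-5],[4,-6,-5],[4,-6,-4],[4,-5,-5],[3,-5,-5],[3,-5,-5],[3,-5,-5],[3,-4,-6]], "yaw": [0,0,0,0,0,0,0,0]}}

```text
t: 5.37
ee_pos: [593.4, -14.7, 213.6]
orientation: [1.475, 2.773, 0.0]
ft_force: [-0.3, 0.5, 1.9]
width: 0.4
grasp_force: 0.6
```

Request:
{"name": "play_rows", "arguments": {"dp": [[2,-4,-6],[2,-3,-6],[2,-3,-6],[0,0,0],[0,0,0]], "yaw": [0,0,0,0,0]}}

```text
t: 5.78
ee_pos: [598.5, -24.0, 195.4]
orientation: [-1.475, -2.772, 0.001]
ft_force: [0.4, 0.8, -0.0]
width: 0.5
grasp_force: 0.0
```

Run:
```python
from h import *
p=viewer.get_image("side");o=ctrl.get_obs()
save(p,"s4")
print(red(p),"local",(o["ee_pos"]-H)@np.c_[X,Y,[0,0,1]])
```

```text
(169, 'line a', np.float64(-79.41248164839747), 'mean a', np.float64(-77.10717261355686), 'offset', np.float64(-3.8398104381529237), 'rmax', np.float64(142.80991160174068)) local [ -1.34434187 -86.8288923   30.73118173]
```

Request:
{"name": "play_rows", "arguments": {"dp": [[1,-2,5],[0,0,20],[0,0,30],[0,0,30],[0,0,30],[0,0,20],[0,0,5],[0,0,0]], "yaw": [0,0,0,0,0,0,0,0]}}

```text
t: 6.5
ee_pos: [600.8, -26.0, 338.2]
orientation: [1.473, 2.771, 0.003]
ft_force: [0.3, 0.4, 0.8]
width: 0.4
grasp_force: 0.0
```

Request:
{"name": "play_rows", "arguments": {"dp": [[-7,10,0],[-12,18,0],[-14,20,0],[-14,21,0],[-14,20,0],[-10,16,0],[-6,9,0],[0,0,0]], "yaw": [0,0,0,0,0,0,0,0]}}

```text
t: 7.17
ee_pos: [520.9, 89.7, 334.6]
orientation: [-1.47, -2.773, 0.002]
ft_force: [0.5, -0.2, 0.2]
width: 0.6
grasp_force: 0.0
```

Request:
{"name": "play_rows", "arguments": {"dp": [[0,0,-12],[0,0,-20],[0,0,-20],[0,0,-20],[0,0,-8],[0,0,0]], "yaw": [0,0,0,0,0,0]}}

```text
t: 7.67
ee_pos: [521.6, 87.3, 253.5]
orientation: [-1.474, -2.77, 0.005]
ft_force: [0.2, -0.7, 0.2]
width: 0.8
grasp_force: 0.0
```

Run:
```python
from h import *
p=viewer.get_image("side");o=ctrl.get_obs()
cv2.imwrite("pics/c5.png",cv2.resize(p["pixels"][120:310,260:420],None,fx=3,fy=3,interpolation=cv2.INTER_CUBIC)[...,::-1])
print(red(p),"local",(o["ee_pos"]-H)@np.c_[X,Y,[0,0,1]],o["ee_pos"],o["ft_force"])
```

```text
(162, 'line a', np.float64(-79.74515902622758), 'mean a', np.float64(-77.37280209742161), 'offset', np.float64(-3.944243320988601), 'rmax', np.float64(142.63630482922298)) local [-1.64364022 48.06664026 90.07831917] [522.57093769  87.50403981 255.07831917] [ 0.5735233  -0.59127606 -0.10462021]
```

View pics/c5.png

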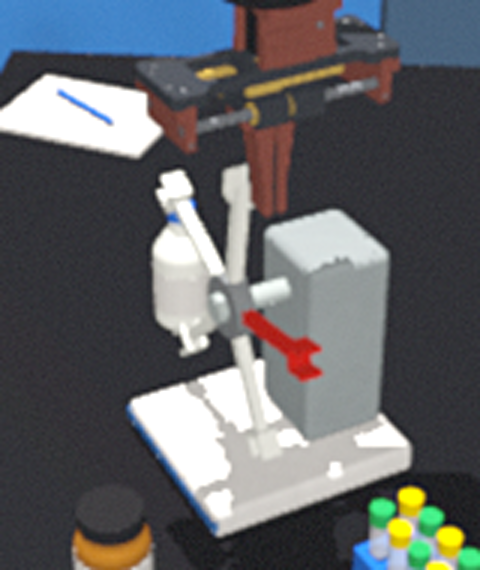

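Red now points to +y, at about -78° (clip 305,358). The next white arm is upright at (236,185), with the finger beside it, so I'm repeating the same stroke.

Request:
{"name": "play_rows", "arguments": {"dp": [[3,-5,0],[4,-5,0],[4,-5,0],[4,-5,0],[4,-5,0],[3,-5,0],[3,-5,0],[4,-5,0]], "yaw": [0,0,0,0,0,0,0,0]}}

```text
t: 8.38
ee_pos: [552.1, 47.4, 256.1]
orientation: [-1.475, -2.774, 0.0]
ft_force: [-1.6, 0.4, 0.4]
width: 0.7
grasp_force: 0.5
```

Request:
{"name": "play_rows", "arguments": {"dp": [[3,-5,0],[3,-5,0],[4,-5,0],[3,-5,0],[4,-6,-5],[4,-6,-5],[4,-6,-4],[4,-5,-5]], "yaw": [0,0,0,0,0,0,0,0]}}

```text
t: 9.05
ee_pos: [581.4, 4.2, 236.6]
orientation: [1.475, 2.774, -0.0]
ft_force: [-0.3, 1.2, 1.0]
width: 0.4
grasp_force: 0.6
```

Request:
{"name": "play_rows", "arguments": {"dp": [[3,-5,-5],[3,-5,-5],[3,-5,-5],[3,-4,-6],[2,-4,-6],[2,-3,-6],[2,-3,-6],[0,0,0]], "yaw": [0,0,0,0,0,0,0,0]}}

```text
t: 9.72
ee_pos: [598.4, -24.5, 196.5]
orientation: [-1.474, -2.772, 0.002]
ft_force: [-0.0, 0.5, -0.0]
width: 0.6
grasp_force: 0.0
```

Run:
```python
from h import *
p=viewer.get_image("side");o=ctrl.get_obs();save(p,"s6")
print(red(p),"local",(o["ee_pos"]-H)@np.c_[X,Y,[0,0,1]],o["ee_pos"],o["ft_force"])
```

```text
(227, 'line a', np.float64(-10.356012879418127), 'mean a', np.float64(-12.206353938777383), 'offset', np.float64(3.1591189188144178), 'rmax', np.float64(144.88734494879282)) local [ -1.67928359 -86.92087295  32.01973858] [598.41569514 -24.16154469 197.01973858] [ 0.61803091  0.14276641 -0.11984129]
```

Request:
{"name": "play_rows", "arguments": {"dp": [[1,-1,-4],[1,-1,-4],[0,-1,-4],[0,0,0],[0,0,0]], "yaw": [0,0,0,0,0]}}

```text
t: 10.18
ee_pos: [600.7, -26.9, 185.7]
orientation: [-1.475, -2.773, 0.0]
ft_force: [0.0, -0.2, -0.5]
width: 0.5
grasp_force: 0.0
```

Run:
```python
from h import *
o=ctrl.get_obs();print(o["ee_pos"],o["ft_force"])
for n in("side","scene"):
    p=viewer.get_image(n);save(p,"7"+n); print(red(p))
p=viewer.get_image("side")
cv2.imwrite("pics/c7.png",cv2.resize(p["pixels"][120:310,260:420],None,fx=3,fy=3,interpolation=cv2.INTER_CUBIC)[...,::-1])
```

```text
[600.68103863 -26.86782965 185.71630583] [ 0.02225106 -0.24361395 -0.46805967]
(240, 'line a', np.float64(-5.46824558126669), 'mean a', np.float64(-7.024686943679362), 'offset', np.float64(2.6292796025622653), 'rmax', np.float64(144.08355262024423))h.py:25: RuntimeWarning: Mean of empty slice.
  k=(r<145)&(r>20); q=q[k]; c=q.mean(0); d=np.linalg.svd(q-c)[2][0]; d*=np.sign(d@c)
  ret = um.true_divide(
Traceback (most recent call last):
  File "h.py", line 27, in red
    return len(q),"line a",np.degrees(np.arctan2(-d[0],d[1])),"mean a",np.degrees(np.arctan2(-c[0],c[1])),"offset",off,"rmax",r[k].max()
                                                                                                                              ~~~~~~~~^^
ValueError: zero-size array to reduction operation maximum which has no identity
```

Request:
{"name": "play_rows", "arguments": {"dp": [[0,-1,-4],[0,0,-3],[0,0,-3],[0,0,0],[0,0,0]], "yaw": [0,0,0,0,0]}}

```text
t: 10.7
ee_pos: [600.5, -27.9, 175.6]
orientation: [-1.474, -2.773, 0.001]
ft_force: [0.5, -0.4, -0.8]
width: 0.5
grasp_force: 0.0
```

```bash
cat >> h.py <<'E'
def fit(p):
    from scipy.optimize import differential_evolution
    hs=cv2.cvtColor(cv2.resize(p["pixels"],None,fx=4,fy=4,interpolation=cv2.INTER_LINEAR),cv2.COLOR_RGB2HSV)
    m=((hs[...,0]<8)|(hs[...,0]>172))&(hs[...,1]>170)&(hs[...,2]>90)
    c=((proj(p,H)+.5)*4).astype(int); k=np.zeros(m.shape,np.uint8); cv2.circle(k,tuple(c.tolist()),330,1,-1)
    m=(m&(k>0)).astype(np.uint8)
    num,l,st,_=cv2.connectedComponentsWithStats(m); m=(l==1+np.argmax(st[1:,4])).astype(np.uint8)
    m=cv2.morphologyEx(m,cv2.MORPH_CLOSE,np.ones((25,25)))
    def render(x):
        a=np.radians(x[0]); d=-Y*np.sin(a)+[0,0,np.cos(a)]; n=Y*np.cos(a)+[0,0,np.sin(a)]; h=H+x[1]*Y+[0,0,x[2]]
        im=np.zeros(m.shape,np.uint8)
        for r0,r1,w,t in((28,107,5,5),(106,128,12,9)):
            q=np.array([(proj(p,h+r*d+i*w*n+j*t*X)+.5)*4 for r in(r0,r1) for i in(-1,1) for j in(-1,1)],np.float32)
            cv2.fillConvexPoly(im,cv2.convexHull(q.round().astype(np.int32)),1)
        return im
    def f(x):
        im=render(x); return 1-(im&m).sum()/max(1,(im|m).sum())
    r=differential_evolution(f,[(-35,35),(-12,12),(-12,12)],seed=1,maxiter=40,popsize=10); return r.x.round(2),round(1-r.fun,3)
E
python3 - <<'E'
from h import *
o=ctrl.get_obs();print(o["ee_pos"],o["ft_force"])
p=viewer.get_image("side");save(p,"7"); print(red(p),fit(p))
cv2.imwrite("pics/c7.png",cv2.resize(p["pixels"][120:310,260:420],None,fx=3,fy=3,interpolation=cv2.INTER_CUBIC)[...,::-1])
E
```

```text
[600.53856178 -27.93580605 175.56769738] [ 0.46486859 -0.40694684 -0.78128528]
(222, 'line a', np.float64(-0.1441716240265166), 'mean a', np.float64(-2.8919292937415246), 'offset', np.float64(4.635005530395597), 'rmax', np.float64(142.65666175754674)) (array([0.95, 1.06, 2.83]), np.float64(0.953))
```

View pics/c7.png

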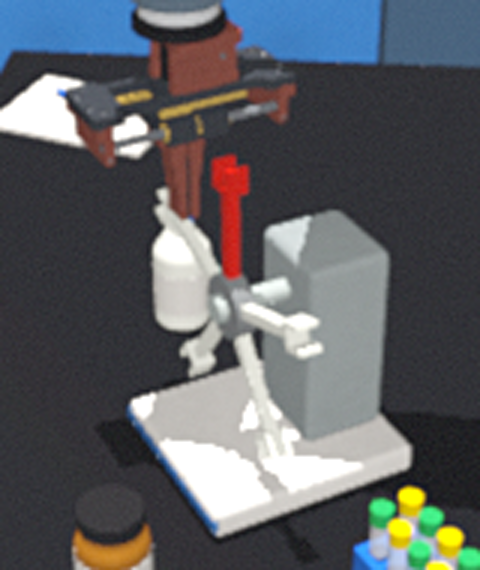

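Red is upright (clip 231,175; model fit +1°, overlap 0.95). Drawing back straight up.

Request:
{"name": "play_rows", "arguments": {"dp": [[0,0,6],[2,-3,15],[4,-6,30],[4,-6,35],[4,-6,35],[4,-6,35],[4,-6,30],[0,0,15]], "yaw": [0,0,0,0,0,0,0,0]}}

```text
t: 11.42
ee_pos: [624.8, -62.0, 382.6]
orientation: [1.473, 2.768, 0.003]
ft_force: [-0.5, -0.4, -0.7]
width: 0.5
grasp_force: 0.0
```

Request:
{"name": "play_rows", "arguments": {"dp": [[4,-12,10],[5,-15,0],[5,-15,0],[3,-10,0],[0,0,0],[0,0,0],[0,0,0],[0,0,0]], "yaw": [0,0,0,0,0,0,0,0]}}

```text
t: 12.08
ee_pos: [639.7, -112.5, 386.5]
orientation: [-1.474, -2.773, 0.0]
ft_force: [0.5, -0.6, 0.2]
width: -0.1
grasp_force: 0.0
```

Run:
```python
from h import *
o=ctrl.get_obs();print(o["ee_pos"],o["ft_force"])
p=viewer.get_image("side"); f=fit(p); print(red(p),f)
if abs(f[0][0])<3 and f[1]>.9: print(ticket.close_job())
```

```text
[ 639.74149983 -112.50255223  386.49074842] [ 0.48333147 -0.60817794  0.19445909]
(230, 'line a', np.float64(-0.8360792994935375), 'mean a', np.float64(-2.6648035297819055), 'offset', np.float64(3.1027120681602245), 'rmax', np.float64(142.65666175754674)) (array([0.95, 1.07, 3.51]), np.float64(0.951))
the job is handed in; nothing more can be done
None
```

The red arm points straight up, measured within about 1° of vertical; the gripper is drawn back clear of everything, and the job was handed in at about 12 s (no verdict came back).

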